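Lay a specimen set out in its colour-matched cradles

TASK

Lay the specimens lying loose on the bench out for handover: each of the three blood tubes in the cradle whose coloured end matches its cap, cap over the coloured end, and the green slide box lengthwise in the green-ended cradle, each squarely on its printed outline. Set each down gently rather than dropping it, let go of all of them, and leave the timer and the beaker alone.

Things in the scene. Friction and masses are not known exactly. Their poses are not given: they have to be found in the camera images.
- purple_tube (a point): Loose blood tube with purple cap, lying flat, 103 mm long, 15 g; body 13 mm thick (fingers close to 9-13), cap 16.5. Point: cap centre, on the axis, 8 mm above what it lies on; x along the tube, out through the cap; z up. Cap ends 12 mm ahead (+x), closed end 90 mm behind, middle 39 behind; grip across, 34 mm behind, TCP 22 mm above what it lies on. Does not roll. Tubes in racks are not meant.
- purple_cradle: Fixed white cradle with purple end, 150x64 mm. Origin: centre of underside; x along it to the purple end, z up. Flat resting face 8 mm up, printed tube outline centred. Cheeks at x=+-52 mm (18 long, top 16 high) leave a channel 38 wide; end lips at x=+-72, 11 high; middle (x -43..43) open to the sides for fingers. Laid rightly, the tube's cap centre is at x=+39, y=0.
- yellow_tube (a point): Loose blood tube with yellow cap, lying flat, 103 mm long, 15 g; body 13 mm thick (fingers close to 9-13), cap 16.5. Point: cap centre, on the axis, 8 mm above what it lies on; x along the tube, out through the cap; z up. Cap ends 12 mm ahead (+x), closed end 90 mm behind, middle 39 behind; grip across, 34 mm behind, TCP 22 mm above what it lies on. Does not roll. Tubes in racks are not meant.
- yellow_cradle: Fixed white cradle with yellow end, 150x64 mm. Origin: centre of underside; x along it to the yellow end, z up. Flat resting face 8 mm up, printed tube outline centred. Cheeks at x=+-52 mm (18 long, top 16 high) leave a channel 38 wide; end lips at x=+-72, 11 high; middle (x -43..43) open to the sides for fingers. Laid rightly, the tube's cap centre is at x=+39, y=0.
- red_tube (a point): Loose blood tube with red cap, lying flat, 103 mm long, 15 g; body 13 mm thick (fingers close to 9-13), cap 16.5. Point: cap centre, on the axis, 8 mm above what it lies on; x along the tube, out through the cap; z up. Cap ends 12 mm ahead (+x), closed end 90 mm behind, middle 39 behind; grip across, 34 mm behind, TCP 22 mm above what it lies on. Does not roll. Tubes in racks are not meant.
- red_cradle: Fixed white cradle with red end, 150x64 mm. Origin: centre of underside; x along it to the red end, z up. Flat resting face 8 mm up, printed tube outline centred. Cheeks at x=+-52 mm (18 long, top 16 high) leave a channel 38 wide; end lips at x=+-72, 11 high; middle (x -43..43) open to the sides for fingers. Laid rightly, the tube's cap centre is at x=+39, y=0.
- slide_box: Dark green closed slide box, 33x85x24 mm, 70 g. Origin: centre of underside; y along its 85 mm length, x across its 33 mm width, z up. Grip across the width, TCP 22 mm above what it stands on.
- green_cradle: Fixed white cradle with dark green end, for the slide box, 150x74 mm. Origin: centre of underside; x along it to the green end, z up. Flat resting face 8 mm up, printed outline 88x36 centred on the origin; box lies along x, either way round. Cheeks at x=+-52 mm (18 long, top 16 high) leave a channel 54 wide; end lips at x=+-72, 11 high; middle (x -43..43) open to the sides for fingers.
- timer: Bystander: white bench timer, 62 x 66 x 20 mm, loose, beyond the work. Origin at the centre of its underside. Leave it alone.
- beaker: Bystander: clear beaker, 55 mm across, 66 mm tall, loose, at the left of the work. Origin at the centre of its underside. Leave it alone.
Not all that is in view belongs to the job. Leave any brown look-alike of the red_cradle alone.

How it is judged:
At the end, for the whole second after the job is handed in: Each tube lies flat in the cradle of its cap's colour, cap centre within 13 mm along and 11 mm across of its place over the coloured end; the slide box is within 13 by 11 mm of the green cradle's centre; each within 0.22 rad of its cradle's length; all at rest and released (x of purple_tube in the frame of purple_cradle between 0.026 and 0.052 m and y of purple_tube in the frame of purple_cradle between -0.011 and 0.011 m and z of purple_tube in the frame of purple_cradle between 0.01 and 0.022 m and angle between the x axis of purple_tube and the x axis of purple_cradle, either way round below 0.22 rad and angle between each of purple_tube, yellow_tube, red_tube, slide_box's own z axis and vertical below 0.12 rad and x of yellow_tube in the frame of yellow_cradle between 0.026 and 0.052 m and y of yellow_tube in the frame of yellow_cradle between -0.011 and 0.011 m and z of yellow_tube in the frame of yellow_cradle between 0.01 and 0.022 m and angle between the x axis of yellow_tube and the x axis of yellow_cradle, either way round below 0.22 rad and x of red_tube in the frame of red_cradle between 0.026 and 0.052 m and y of red_tube in the frame of red_cradle between -0.011 and 0.011 m and z of red_tube in the frame of red_cradle between 0.01 and 0.022 m and angle between the x axis of red_tube and the x axis of red_cradle, either way round below 0.22 rad and x of slide_box in the frame of green_cradle between -0.013 and 0.013 m and y of slide_box in the frame of green_cradle between -0.011 and 0.011 m and z of slide_box in the frame of green_cradle between 0.004 and 0.013 m and angle between the y axis of slide_box and the x axis of green_cradle, either way round below 0.22 rad and linear speed of each of purple_tube, yellow_tube, red_tube, slide_box below 0.02 m/s); the robot touches nothing.
It fails at once if a tube or the slide box is let go of or thrown in the air, more than about 5 cm up ((height (world z) of purple_tube above 0.07 m and contact force between purple_tube and the fingers below 0.01 N) or (height (world z) of yellow_tube above 0.07 m and contact force between yellow_tube and the fingers below 0.01 N) or (height (world z) of red_tube above 0.07 m and contact force between red_tube and the fingers below 0.01 N) or (height (world z) of slide_box above 0.06 m and contact force between slide_box and the fingers below 0.01 N)).
It fails at once if the timer or the beaker is shifted by more than 2.5 cm or tipped ((distance of timer from where it was at the start of the episode above 0.025 m or angle between timer's own z axis and vertical above 0.3 rad) or (distance of beaker from where it was at the start of the episode above 0.025 m or angle between beaker's own z axis and vertical above 0.3 rad)).
It also fails if it takes over 102 s, if anything falls off the work surface, if the arm or the gripper's body presses on something with over 40 N, if the wrist force passes 120 N, or if a joint passes its speed limit or range.

ROBOT

A 6-joint arm with a two-finger parallel gripper is mounted at the origin on a cart in front of the work surface, level with it; the furniture and walls round the work are solid. World frame = base frame: x ahead of the robot, y to its left, z up, the work surface at z = 0. Lengths are in m, angles in rad, forces in N, time in s.
With the tool pointing down it reaches from about 0.35 to 0.725 m from the base axis. Payload 6 kg.
Tool frame: the origin (TCP) lies between the finger pads, 19 mm behind the fingertips; this is the grasp point; z points along the fingers, y is the line along which they close (so a half turn about z gives the same grasp; the last joint's range is limited). The gripper opens to 85 mm and grips with 20 to 120 N. Pads are 22 mm wide; open, the fingers measure 114 mm over their backs; the gripper's body (76 mm by 85 mm) begins 54 mm behind the grasp point. The pads swing forward as they close: fully open they stand 13 mm farther back than shut.
Start: joints at [-0.811, 0.04, 0.085, 0, -1.615, -0.334], TCP at [0.248, -0.546, 0.25] pointing down, gripper open.
Joint ranges: [-2.56, 2.56], [-1.29, 2.01], [-1.08, 1.49], [-3.29, 1.98], [-2.81, -0.18], [-2.99, 2.99]. Speed limits (rad/s): [2.57, 2.57, 3.01, 3.14, 3.14, 3.14].

INTERFACE

Orientations are given as a unit quaternion [w, x, y, z].
In Python, from plant import status, viewer, ticket gives the robot as it stands.
- The arm moves only by the tool carry_out, never from a script. Its argument "targets" is a list of rows, each a list of 7 numbers: the shift along the tool's x, y, z in m, then the turn, a rotation vector about the tool's x, y, z in degrees, then the finger opening in m, from 0 to 0.0854. In form: [[dx, dy, dz, rx, ry, rz, hand], ...]. A call has 1 to 12 rows; each row shifts and turns the commanded pose from where the row before left it, along the tool's axes as they then stand; what a row does not reach is not made up. A row lasts 1/12 s, in which the tool goes at most 41.7 mm and 7.16 degrees, less where a joint would pass 70% of its speed; a pose out of reach is approached as far as the arm can. A call with a gripper value outside its range is refused whole. The fingers move at their own pace and stop on an object; "newtons" is the grip in N (left out, the last holds). Time passes only in rows, so rows that do not move let the fingers close. It gives the time, the measured TCP pose, the force, the opening and the grip force at its end, in the units of the state.
- status.sense(): the state, without advancing time (a new reading comes with each control period).
- viewer.grab_frame(name): name is "scene" or "top" or "wrist"; returns a dict with "image" (480x640x3 uint8, red, green, blue), "depth" (480x640 float32, m along the optical axis (not along the pixel's ray), 0 where there is no reading), "fovy" (degrees; the focal length in pixels is half the picture's height over the tangent of half this angle, whatever the lens; pixels are square), "cx", "cy" (the principal point, pixels), "eye" and "rotation" of the camera in the world. Camera axes: x right, y up, looking along -z (the intrinsics and any distortion apply to the point x, -y, -z); pixel columns grow to the right and rows downward; lengths in m; the calibration is good to about 2 mm. A picture is of the moment at which its call begins.
- ticket.job_done(): hands the job in; it is judged then, once.
The state is a dict: "t": time; "joints": joint angles; "qvel": joint speeds; "effort": joint torques, N m; "eef_pos": TCP position; "ee_rot": TCP orientation; "ft_force": force on the tool from outside, world axes, zero at the start; "wrist_torque": the same for the moment, N m; "grip_width": finger opening in m; "grip_force": force on a finger pad.
Only numpy, scipy, OpenCV 4.12 (cv2) and the standard library are available. Lean on these libraries where they do the work, as an engineer would, in place of code of your own. Each camera call takes 0.05 s, during which the arm holds its last target. There are 200 camera calls.

## Working session

There is one attempt and no reset: what is moved stays moved. The work goes in short steps, Python scripts to look and compute and a tool call to move; the robot and the scene stay as the last step left them, time stands still between calls to the robot, and variables do not carry over. Pictures are saved under pics/ and viewed, at most 14 in all, crops included, and the job is handed in when it is done.

Besides the shell and the picture viewer there is one more tool, called after "Emit:" as name(argument=value, ...), one argument or row to a line, values as JSON. carry_out: Moves the arm, as the interface text tells. Its arguments: {"type":"object","properties":{"targets":{"type":"array","items":{"type":"array","items":{"type":"number"}}},"newtons":{"type":"number"}},"required":["targets"]}

```bash
mkdir -p pics; python3 - <<'E'
from plant import status, viewer
import cv2,numpy as np
s=status.sense();print(s)
for n in("top","scene"):
    f=viewer.grab_frame(n);print(n,{k:f[k] for k in f if k not in("image","depth")})
    np.savez(n+".npz",**f)
    cv2.imwrite(f"pics/{n}0.png",f["image"][...,::-1])
E
```

```text
{'t': 0.0, 'joints': array([-8.11281919e-01,  4.08428743e-02,  8.38077430e-02, -4.77559814e-04,
       -1.61553232e+00, -3.33660390e-01]), 'qvel': array([ 0.00078984, -0.00140667,  0.00112075,  0.00051333,  0.00012478,
       -0.00044744]), 'effort': array([ 5.80136730e-04, -3.68195701e+01,  3.47411978e+01,  6.93267748e+00,
       -5.51649369e-03, -2.56957003e-05]), 'eef_pos': array([ 0.24779027, -0.54610855,  0.24895684]), 'ee_rot': array([-2.56498951e-04, -2.11331850e-01,  9.77413939e-01,  8.80531740e-04]), 'ft_force': array([-0.50818114, -0.91220615,  0.01106328]), 'wrist_torque': array([-0.06883304, -0.00202024, -0.00684801]), 'grip_force': 0.0, 'grip_width': 0.08517692069863501}
top {'fovy': 56.05513922432324, 'cx': 320.80945164365477, 'cy': 240.3455380894112, 'eye': array([0.39640255, 0.01135426, 1.47549218]), 'rotation': array([-0.70409407, -0.04839467,  0.04381696,  0.70709941])}
scene {'fovy': 48.0287061481287, 'cx': 315.2615735802018, 'cy': 244.11483521958286, 'eye': array([0.20679022, 0.78419381, 1.07880711]), 'rotation': array([-0.20891273, -0.07930195,  0.33476954,  0.91542123])}
```

View pics/top0.png

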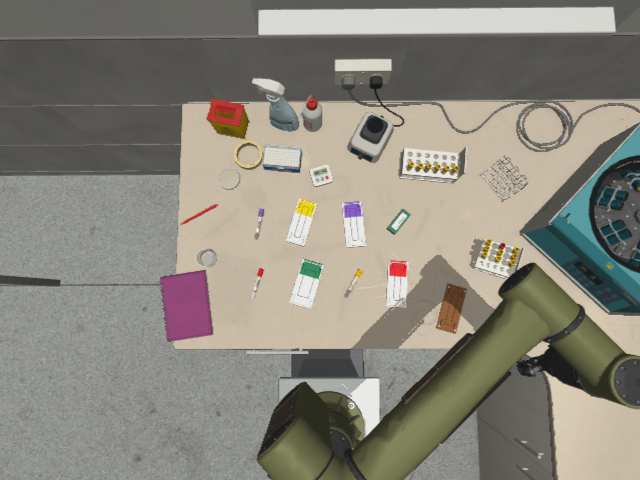

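View pics/scene0.png

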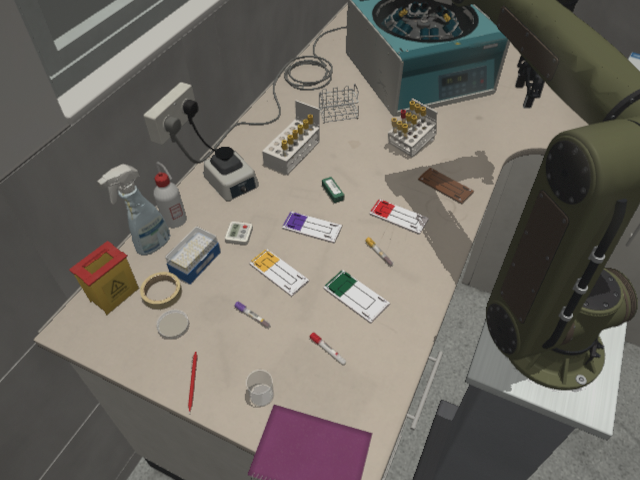

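Both views show the layout. Top-view pixels:
- **Tube caps:** purple (261,212), red (260,272), yellow (358,272).
- **Cradles:** yellow (301,222), purple (354,224), green (307,284), red (397,284). The brown look-alike is at (452,308).
- **Others:** slide box (399,221), timer (320,176), beaker (207,257).

```bash
cat > h.py <<'E'
import numpy as np,cv2
from scipy.spatial.transform import Rotation as R
def K(f):
    return 240/np.tan(np.radians(f["fovy"])/2)
def rot(f):
    q=f["rotation"];return R.from_quat([q[1],q[2],q[3],q[0]])
def ray(f,uv,z):
    """pixels (N,2) -> world points on plane z"""
    uv=np.atleast_2d(np.asarray(uv,float));k=K(f)
    d=np.c_[(uv[:,0]-f["cx"])/k,-(uv[:,1]-f["cy"])/k,-np.ones(len(uv))]
    d=rot(f).apply(d);e=f["eye"];return e+d*((z-e[2])/d[:,2])[:,None]
def proj(f,p):
    c=rot(f).inv().apply(np.atleast_2d(p)-f["eye"]);k=K(f)
    return np.c_[f["cx"]+k*c[:,0]/-c[:,2],f["cy"]-k*c[:,1]/-c[:,2]]
HUE={"purple":(118,140),"yellow":(18,30),"red":(0,6),"green":(65,90)}
def cmask(f,c,smin=120,vmin=40):
    h=cv2.cvtColor(f["image"],cv2.COLOR_RGB2HSV);lo,hi=HUE[c]
    return ((h[...,0]>=lo)&(h[...,0]<=hi)&(h[...,1]>=smin)&(h[...,2]>=vmin)).astype(np.uint8)
def white(f):
    h=cv2.cvtColor(f["image"],cv2.COLOR_RGB2HSV)
    return ((h[...,1]<28)&(h[...,2]>205)).astype(np.uint8)
def rect(pts):
    """world xy -> centre, long, short, angle of the long side (deg)"""
    (c,s,a)=cv2.minAreaRect(pts[:,:2].astype(np.float32)*1000)
    if s[0]<s[1]:s=(s[1],s[0]);a+=90
    return np.array(c)/1000,s,a
def blobs(m,amin=8):
    n,l,st,ce=cv2.connectedComponentsWithStats(m)
    return [(l==i,st[i,4],ce[i]) for i in range(1,n) if st[i,4]>=amin]
E
python3 - <<'E'
from h import *
for n in("top","scene"):
    f=dict(np.load(n+".npz"));f["fovy"]=float(f["fovy"])
    print(n)
    for c in HUE:
        for m,a,ce in blobs(cmask(f,c)):
            p=ray(f,ce,.010)[0]
            if 0.15<p[0]<.75 and abs(p[1])<.45:
                v,u=np.nonzero(m);q=rect(ray(f,np.c_[u,v],.010))
                print(c,a,ce.round(1),p.round(3)[:2],"rect",np.round(q[1],0),round(q[2]), "d",f["depth"][int(ce[1]),int(ce[0])])
    for m,a,ce in blobs(white(f),15):
        p=ray(f,ce,.010)[0]
        if 0.15<p[0]<.75 and abs(p[1])<.45: 
                v,u=np.nonzero(m);q=rect(ray(f,np.c_[u,v],.010));print("white",a,ce.round(1),p.round(3)[:2],q[0].round(3),np.round(q[1],0),round(q[2]))
f=dict(np.load("top.npz"));cv2.imwrite("pics/crop0.png",cv2.resize(f["image"][195:335,190:440],None,fx=3.2,fy=3.2,interpolation=cv2.INTER_CUBIC)[...,::-1])
E
```

```text
top
purple 173 [352.2 210. ] [ 0.689 -0.084] rect [51. 39.] 96 d 1.4930762
yellow 222 [305.4 207.7] [0.698 0.071] rect [53. 51.] 72 d 1.4934219
yellow 40 [358.4 273.2] [ 0.481 -0.101] rect [26. 14.] 153 d 1.4568737
red 90 [199.3 213.6] [0.68  0.422] rect [133.   8.] 119 d 1.4966649
green 219 [310.5 269.5] [0.493 0.055] rect [61. 38.] 74 d 1.4700086
white 527 [298.8 228.8] [0.627 0.093] [0.629 0.091] [102.  65.] 163
white 90 [398.5 220.8] [ 0.653 -0.236] [ 0.653 -0.236] [59. 17.] 141
white 530 [354.4 231.4] [ 0.618 -0.09 ] [ 0.618 -0.09 ] [97. 65.] 5
white 485 [395.5 288.9] [ 0.429 -0.22 ] [ 0.44  -0.225] [135.  65.] 176
white 659 [303.9 290.9] [0.424 0.076] [0.426 0.074] [101.  75.] 163
white 16 [354.4 280.6] [ 0.457 -0.088] [ 0.457 -0.088] [23.  6.] 146
scene
purple 203 [295.9 221.1] [ 0.689 -0.078] rect [52. 40.] 94 d 1.4554434
yellow 49 [369.4 241.6] [ 0.482 -0.097] rect [29. 17.] 150 d 1.3987373
yellow 294 [265.  260.5] [0.697 0.076] rect [53. 50.] 74 d 1.3638854
red 194 [383.8 208.1] [ 0.492 -0.226] rect [55. 48.] 86 d 1.4853994
red 193 [192.1 381. ] [0.677 0.432] rect [134.   8
[... 332 characters left out ...]
0.433 -0.22 ] [72. 11.] 175
white 94 [318.3 221. ] [ 0.634 -0.105] [ 0.632 -0.105] [67. 15.] 5
white 110 [399.3 221.5] [ 0.437 -0.197] [ 0.431 -0.197] [79. 16.] 176
white 89 [316.8 226.8] [ 0.629 -0.084] [ 0.629 -0.084] [70. 12.] 5
white 18 [418.4 226.2] [ 0.385 -0.203] [ 0.385 -0.203] [22.  9.] 130
white 62 [334.2 231.8] [ 0.579 -0.088] [ 0.58  -0.088] [57. 16.] 94
white 120 [313.2 232.6] [ 0.628 -0.061] [ 0.622 -0.063] [81. 17.] 5
white 387 [285.2 276.5] [0.627 0.099] [0.628 0.097] [94. 60.] 163
white 123 [282.9 273.8] [0.636 0.094] [0.637 0.094] [70. 13.] 164
white 457 [365.7 302.1] [0.419 0.083] [0.425 0.08 ] [92. 70.] 163
white 265 [359.3 296.7] [0.439 0.075] [0.439 0.075] [62. 29.] 164
```

View pics/crop0.png

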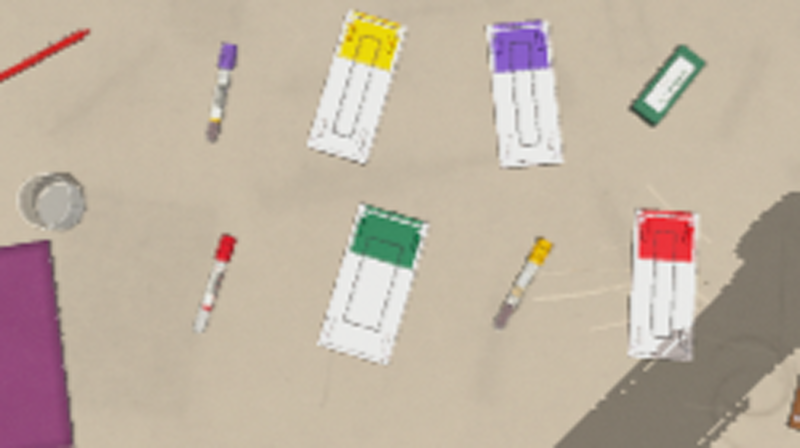

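The crop shows all four cradles, the three tubes (caps away from the robot) and the slide box clearly. Top and scene positions agree to within about 5 mm, so I'll refine with the wrist camera.

```bash
cat >> h.py <<'E'
def tool():
    from plant import status
    s=status.sense();q=s["ee_rot"];return s["eef_pos"],R.from_quat([q[1],q[2],q[3],q[0]])
def go(p,yaw=None):
    """print tool-frame shift (mm) before turning, turn (deg) to make tool y axis point at yaw (mod 180), and vice versa"""
    e,r=tool();y=r.apply([0,1,0]);cur=np.degrees(np.arctan2(y[1],y[0]))
    print("tcp",e.round(4),"yaw",cur.round(2),"tilt",np.degrees(np.arccos(-r.apply([0,0,1])[2])).round(2))
    d=np.asarray(p)-e;t=0
    if yaw is not None:
        t=-((yaw-cur+90)%180-90)
    r2=r*R.from_rotvec([0,0,np.radians(t)])
    print("  shift first",(r.inv().apply(d)*1000).round(1),"turn rz",round(t,1),"shift after turn",(r2.inv().apply(d)*1000).round(1))
E
python3 - <<'E'
from h import *
from plant import viewer,status
f=viewer.grab_frame("wrist");e,r=tool()
print(f["fovy"],f["cx"],f["cy"],"cam offset in tool",r.inv().apply(f["eye"]-e),"cam rot in tool\n",(r.inv()*rot(f)).as_matrix().round(3))
go([.5,-.10,.40]);go([.5,0,.4],90)
E
```

```text
71.77418306497424 325.79415427116345 242.7688492235006 cam offset in tool [ 7.15994757e-02  2.40198607e-05 -1.24516734e-01] cam rot in tool
 [[ 0.     0.96   0.281]
 [ 1.     0.    -0.001]
 [-0.001  0.281 -0.96 ]]
tcp [ 0.2478 -0.5462  0.2492] yaw 114.4 tilt 0.08
  shift first [-414.   302.4 -150.4] turn rz 0 shift after turn [-414.   302.4 -150.4]
tcp [ 0.2478 -0.5462  0.2492] yaw 114.4 tilt 0.08
  shift first [-455.3  393.4 -150.3] turn rz 24.4 shift after turn [-252.1  546.4 -150.3]
```

Emit:
carry_out(
  targets=[
    [0,0,-0.0375,0,0,6.1,0.085],
    [0,0,-0.0375,0,0,6.1,0.085],
    [0,0,-0.0375,0,0,6.1,0.085],
    [0,0,-0.0375,0,0,6.1,0.085],
    [-0.016,0.034,0,0,0,0,0.085],
    [-0.016,0.034,0,0,0,0,0.085],
    [-0.016,0.034,0,0,0,0,0.085],
    [-0.016,0.034,0,0,0,0,0.085],
    [-0.016,0.034,0,0,0,0,0.085],
    [-0.016,0.034,0,0,0,0,0.085],
    [-0.016,0.034,0,0,0,0,0.085],
    [-0.016,0.034,0,0,0,0,0.085],
  ],
)

```text
t: 1.15
eef_pos: [0.3761, -0.2727, 0.3999]
ee_rot: [0.0, 0.0, 1.0, 0.0]
ft_force: [0.7, -0.5, 0.3]
grip_width: 0.0853
grip_force: 0.0
```

Emit:
carry_out(
  targets=[
    [-0.016,0.034,0,0,0,0,0.085],
    [-0.016,0.034,0,0,0,0,0.085],
    [-0.016,0.034,0,0,0,0,0.085],
    [-0.016,0.034,0,0,0,0,0.085],
    [-0.016,0.034,0,0,0,0,0.085],
    [-0.016,0.034,0,0,0,0,0.085],
    [-0.016,0.034,0,0,0,0,0.085],
    [-0.016,0.034,0,0,0,0,0.085],
    [0,0,0,0,0,0,0.085],
    [0,0,0,0,0,0,0.085],
  ],
)

```text
t: 1.98
eef_pos: [0.5043, -0.0007, 0.3986]
ee_rot: [-0.001, -0.001, 1.0, -0.0]
ft_force: [0.5, 0.7, -0.1]
grip_width: 0.0849
grip_force: 0.0
```

```bash
cat >> h.py <<'E'
def grab(n,save=None):
    from plant import viewer
    f=viewer.grab_frame(n)
    if save:cv2.imwrite("pics/"+save,f["image"][...,::-1]);np.savez(save[:-4]+".npz",**f)
    return f
E
python3 - <<'E'
from h import *
grab("wrist","w1.png");print(tool()[0]); go([.5,0,.4],90)
E
```

```text
[ 0.50401756 -0.00187913  0.3994657 ]
tcp [ 0.504  -0.0019  0.3995] yaw 90.08 tilt 0.08
  shift first [ 4.   1.9 -0.5] turn rz 0.1 shift after turn [ 4.   1.9 -0.5]
```

View pics/w1.png

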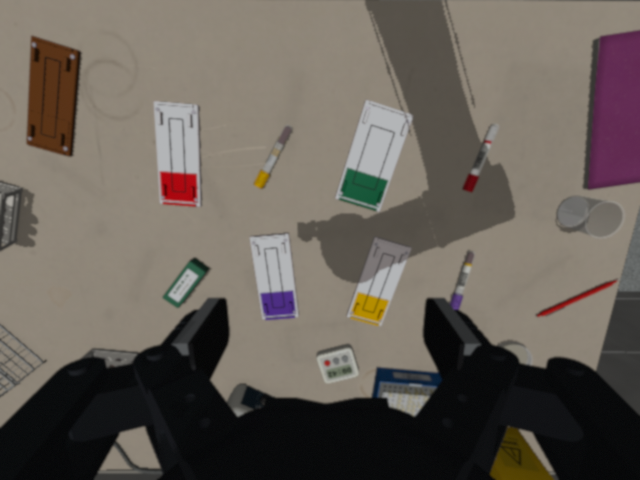

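The wrist view (up is towards the robot) shows everything.
- **Caps:** red (471,183), purple (458,298), yellow (263,180).
- **Cradles:** red (178,153), purple (273,277), yellow (380,280), green (374,155).
- **Slide box:** (186,282).

Shadow lies over the yellow cradle and close to the red tube.

```bash
cat >> h.py <<'E'
def cradle(f,c,uv,z=.011,r=95):
    """union of white-ish and coloured pixels round uv -> centre, size, angle of +x (deg)"""
    h=cv2.cvtColor(cv2.GaussianBlur(f["image"],(3,3),0),cv2.COLOR_RGB2HSV)
    w=((h[...,1]<22)&(h[...,2]>90)).astype(np.uint8);cm=cmask(f,c,100,30)
    roi=np.zeros_like(w);cv2.circle(roi,(int(uv[0]),int(uv[1])),r,1,-1)
    m=cv2.morphologyEx(cv2.morphologyEx((w|cm)*roi,cv2.MORPH_CLOSE,np.ones((7,7))),cv2.MORPH_OPEN,np.ones((7,7)))
    b=max(blobs(m,50),key=lambda b:b[1])[0]
    v,u=np.nonzero(b);ctr,s,a=rect(ray(f,np.c_[u,v],z))
    v,u=np.nonzero(b&(cm>0));e=ray(f,np.c_[u,v],z)[:,:2].mean(0)
    if np.dot(e-ctr,[np.cos(np.radians(a)),np.sin(np.radians(a))])<0:a+=180
    return ctr,s,(a+180)%360-180
def cap(f,c,uv,r=14,z=.010):
    roi=np.zeros((480,640),np.uint8);cv2.circle(roi,(int(uv[0]),int(uv[1])),r,1,-1)
    v,u=np.nonzero(cmask(f,c,110,40)*roi);p=ray(f,np.c_[u,v],z);return p[:,:2].mean(0),rect(p)
E
python3 - <<'E'
from h import *
f=dict(np.load("w1.npz"))
for c,uv in dict(red=(178,153),purple=(273,277),yellow=(380,280),green=(374,155)).items():
    q=cradle(f,c,uv,r=62);print(c,q[0].round(4),np.round(q[1],1),round(q[2],1))
g=dict(np.load("top.npz"))
print("top");
for c,uv in dict(red=(397,284),purple=(354,224),yellow=(301,222),green=(307,284)).items():
    q=cradle(g,c,uv,r=30);print(c,q[0].round(4),np.round(q[1],1),round(q[2],1))
ends=dict(red=(493,127),purple=(469,254),yellow=(288,129))
for c,uv in dict(red=(471,183),purple=(458,298),yellow=(263,180)).items():
    q=cap(f,c,uv);e=ray(f,ends[c],.007)[0][:2];d=q[0]-e;print("cap",c,q[0].round(4),np.round(q[1][1],0),"len",np.hypot(*d).round(3),"yaw",np.degrees(np.arctan2(d[1],d[0])).round(1))
h=cv2.cvtColor(f["image"],cv2.COLOR_RGB2HSV)
m=np.zeros((480,640),np.uint8);cv2.circle(m,(186,282),32,1,-1)
m*=cmask(f,"green",70,20);v,u=np.nonzero(m);print("box",rect(ray(f,np.c_[u,v],.024)))
E
```

```text
red [ 0.4203 -0.2198] [97.2 65.3] 175.7
purple [ 0.6421 -0.085 ] [150.   65.5] 5.0
yellow [0.6517 0.086 ] [151.1  65.1] -17.1
green [0.4462 0.0703] [145.6  75.3] -16.8
top
red [ 0.4229 -0.2247] [97.2 64.7] -1.3
purple [ 0.6426 -0.0874] [147.5  64.4] 5.1
yellow [0.6518 0.0848] [149.6  64.2] -16.3
green [0.4486 0.0677] [147.6  73.8] -16.6
cap red [0.4865 0.2205] [25. 18.] len 0.086 yaw -16.9
cap purple [0.6854 0.2206] [27. 14.] len 0.086 yaw -9.2
cap yellow [ 0.4809 -0.0992] [27. 17.] len 0.084 yaw -30.4
box (array([ 0.64624219, -0.22839053]), (89.4453125, 29.818567276000977), 140.7283935546875)h.py:55: RuntimeWarning: Mean of empty slice.
  v,u=np.nonzero(b&(cm>0));e=ray(f,np.c_[u,v],z)[:,:2].mean(0)
  ret = um.true_divide(
```

```bash
sed -i 's/return ((h\[...,0\]>=lo)&(h\[...,0\]<=hi)&/H=h[...,0].astype(int);H=np.where(H>173,H-180,H);lo=-6 if c=="red" else lo\n    return ((H>=lo)\&(H<=hi)\&/' h.py
python3 - <<'E'
from h import *
f=dict(np.load("w1.npz"))
for n,uv,r in(("w1",(178,153),62),("top",(397,284),30)):
    f=dict(np.load(n+".npz"));q=cradle(f,"red",uv,r=r);print(q[0].round(4),np.round(q[1],1),round(q[2],1))
q=cap(dict(np.load("w1.npz")),"red",(471,183));print(q)
go([.4517,-.0818,.15],59.6)
E
```

```text
[ 0.4467 -0.2218] [150.   65.3] -4.3
[ 0.4472 -0.2253] [145.9  64.7] -1.3
(array([0.48519361, 0.22060944]), (array([0.48532077, 0.22050569]), (25.01555824279785, 17.52472496032715), 162.56895446777344))
tcp [ 0.504  -0.0019  0.3995] yaw 90.08 tilt 0.08
  shift first [ 52.1 -79.7 249.6] turn rz 30.5 shift after turn [  4.5 -95.1 249.6]
```

Emit:
carry_out(
  targets=[
    [0,0,0.036,0,0,6.1,0.085],
    [0,0,0.036,0,0,6.1,0.085],
    [0,0,0.036,0,0,6.1,0.085],
    [0,0,0.036,0,0,6.1,0.085],
    [0,0,0.036,0,0,6.1,0.085],
    [0.0015,-0.032,0.0233,0,0,0,0.085],
    [0.0015,-0.0315,0.0233,0,0,0,0.085],
    [0.0015,-0.0315,0.0233,0,0,0,0.085],
    [0,0,0,0,0,0,0.085],
    [0,0,0,0,0,0,0.085],
  ],
)

```text
t: 2.87
eef_pos: [0.4503, -0.0841, 0.1494]
ee_rot: [-0.0, 0.265, 0.964, -0.0]
ft_force: [-0.2, 0.7, 0.3]
grip_width: 0.0849
grip_force: 0.0
```

```bash
python3 - <<'E'
from h import *
f=grab("wrist","w2.png");print(tool()[0]);
for c in("yellow",):
  for m,a,ce in blobs(cmask(f,c),100):
    v,u=np.nonzero(m);p=ray(f,np.c_[u,v],.010);print(c,a,ce.round(0),p.mean(0).round(4),rect(p))
E
```

```text
[ 0.45152081 -0.08326205  0.1508773 ]
yellow 538 [330. 276.] [ 0.482  -0.0993  0.01  ] (array([ 0.48212817, -0.09937437]), (27.618989944458008, 16.169843673706055), 149.93666458129883)
yellow 1658 [614. 367.] [0.6957 0.0826 0.01  ] (array([0.6969035 , 0.07554419]), (57.09335708618164, 44.138282775878906), 74.51351928710938)
```

View pics/w2.png

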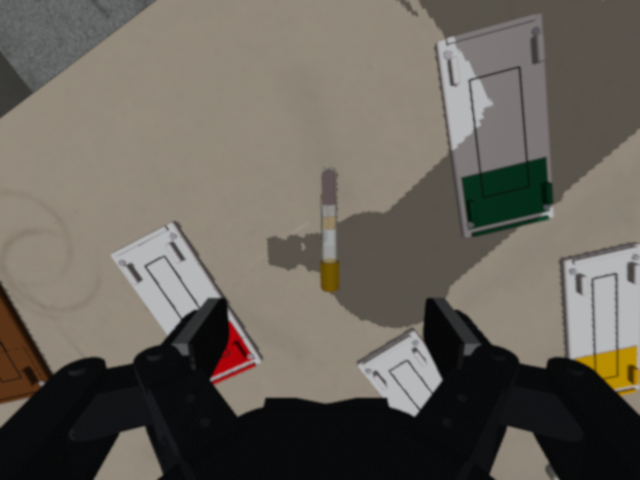

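The yellow tube is upright in the image: cap at (330,276), closed end at (328,168), centred between the fingers.

```bash
cat >> h.py <<'E'
def tube(f,capuv_z,enduv):
    c=np.asarray(capuv_z)[:2];e=ray(f,enduv,.006)[0][:2];d=c-e;L=np.hypot(*d);a=np.degrees(np.arctan2(d[1],d[0]));g=c-.034*d/L
    print("tube len",L.round(4),"yaw",a.round(1),"grip",g.round(4));return g,a
E
python3 - <<'E'
from h import *
f=dict(np.load("w2.npz"));g,a=tube(f,(.482,-.0993),(328.5,168))
go([*g,.022],a+90)
E
```

```text
tube len 0.0899 yaw -30.0 grip [ 0.4526 -0.0823]
tcp [ 0.4515 -0.0833  0.1509] yaw 59.36 tilt 0.09
  shift first [ -0.2   1.3 128.9] turn rz -0.6 shift after turn [ -0.2   1.3 128.9]
```

Emit:
carry_out(
  targets=[
    [0,0.001,0.032,0,0,0,0.05],
    [0,0,0.032,0,0,0,0.05],
    [0,0,0.032,0,0,0,0.05],
    [0,0,0.022,0,0,0,0.05],
    [0,0,0.01,0,0,0,0.05],
    [0,0,0,0,0,0,0.05],
    [0,0,0,0,0,0,0.0],
    [0,0,0,0,0,0,0.0],
    [0,0,0,0,0,0,0.0],
    [0,0,0,0,0,0,0.0],
    [0,0,0,0,0,0,0.0],
    [0,0,0,0,0,0,0.0],
  ],
  newtons=30,
)

```text
t: 3.92
eef_pos: [0.4535, -0.0809, 0.024]
ee_rot: [0.002, 0.263, 0.965, 0.001]
ft_force: [-0.7, 1.4, 6.2]
grip_width: 0.008
grip_force: 32.1
```

```bash
python3 - <<'E'
from h import *
from plant import status
s=status.sense();print(s["eef_pos"],s["grip_width"],s["grip_force"])
a=np.radians(-17);c=np.array([.6517,.0855]);p=c+.005*np.array([np.cos(a),np.sin(a)]);print(p)
go([*p,.10],-17+90)
E
```

```text
[ 0.45353354 -0.08093209  0.02404895] 0.007979926624098396 32.10458278656006
[0.65648152 0.08403814]
tcp [ 0.4535 -0.0809  0.024 ] yaw 59.52 tilt 0.19
  shift first [-91.4 245.3 -75.3] turn rz -13.5 shift after turn [-146.1  217.2  -75.3]
```

Emit:
carry_out(
  targets=[
    [0,0,-0.015,0,0,0,0.0],
    [0,0,-0.03,0,0,-6.75,0.0],
    [0,0,-0.03,0,0,-6.75,0.0],
    [-0.0183,0.0272,0,0,0,0,0.0],
    [-0.0183,0.0272,0,0,0,0,0.0],
    [-0.0183,0.0272,0,0,0,0,0.0],
    [-0.0183,0.0272,0,0,0,0,0.0],
    [-0.0183,0.0272,0,0,0,0,0.0],
    [-0.0183,0.0272,0,0,0,0,0.0],
    [-0.0183,0.0272,0,0,0,0,0.0],
    [-0.0183,0.0272,0,0,0,0,0.0],
    [0,0,0,0,0,0,0.0],
  ],
)

```text
t: 4.92
eef_pos: [0.6582, 0.0871, 0.0946]
ee_rot: [-0.001, 0.147, 0.989, -0.001]
ft_force: [-1.0, -0.9, -1.8]
grip_width: 0.0079
grip_force: 31.3
```

```bash
python3 - <<'E'
from h import *
from plant import status
s=status.sense();print(s["grip_width"],s["grip_force"],s["ft_force"])
f=grab("wrist","w3.png")
go([.6565,.084,.033],-17+90)
E
```

```text
0.007912491680661738 31.309770941734314 [-1.03688068 -0.88502126 -1.75029632]
tcp [0.6567 0.0857 0.095 ] yaw 73.07 tilt 0.17
  shift first [-0.4 -1.6 62. ] turn rz 0.1 shift after turn [-0.4 -1.6 62. ]
```

View pics/w3.png

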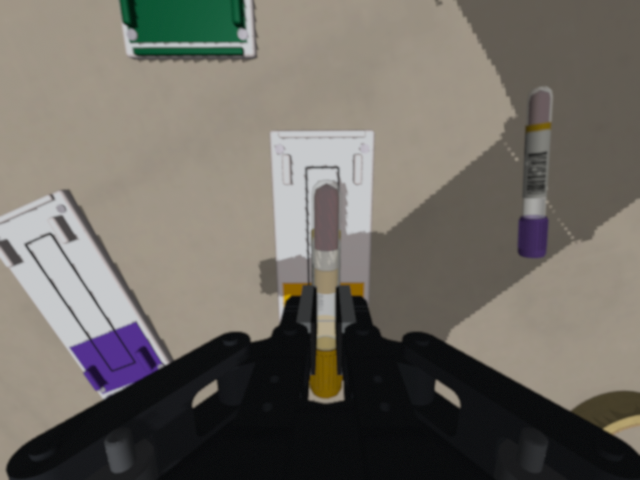

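The tube is held straight above the yellow cradle's outline. The outline is about 3 px left of the tool, which matches the −1.6 mm correction.

Emit:
carry_out(
  targets=[
    [0,-0.0015,0.02,0,0,0,0.0],
    [0,0,0.02,0,0,0,0.0],
    [0,0,0.01,0,0,0,0.0],
    [0,0,0.006,0,0,0,0.0],
    [0,0,0.003,0,0,0,0.0],
    [0,0,0.002,0,0,0,0.0],
    [0,0,0,0,0,0,0.0],
    [0,0,0,0,0,0,0.0],
  ],
)

```text
t: 5.63
eef_pos: [0.656, 0.0828, 0.0373]
ee_rot: [0.001, 0.148, 0.989, 0.0]
ft_force: [0.2, 0.3, -0.9]
grip_width: 0.0076
grip_force: 31.3
```

```bash
python3 - <<'E'
from h import *
f=dict(np.load("w3.npz"))
for m,a,ce in blobs(cmask(f,"purple"),100):
    v,u=np.nonzero(m);p=ray(f,np.c_[u,v],.010);print(a,ce.round(0),p.mean(0).round(4),rect(p))
go([.6565,.084,.033],-17+90)
g,a=tube(f,(.6854,.2206),(541,90))
E
```

```text
903 [532. 237.] [0.6837 0.2204 0.01  ] (array([0.68371094, 0.220314  ]), (26.617610931396484, 16.697593688964844), 170.1712646484375)
3674 [117. 358.] [ 0.6879 -0.0813  0.01  ] (array([ 0.68920148, -0.08234088]), (57.48973083496094, 43.47373580932617), 95.15600109100342)
tcp [0.656  0.0828 0.0373] yaw 73.0 tilt 0.09
  shift first [-0.2  1.3  4.3] turn rz 0.0 shift after turn [-0.2  1.3  4.3]
tube len 0.091 yaw -11.4 grip [0.6521 0.2273]
```

Emit:
carry_out(
  targets=[
    [0,0,0.002,0,0,0,0.0],
    [0,0,0.002,0,0,0,0.0],
    [0,0,0,0,0,0,0.0],
    [0,0,0,0,0,0,0.0],
  ],
)

```text
t: 5.97
eef_pos: [0.6556, 0.0828, 0.0322]
ee_rot: [0.0, 0.148, 0.989, 0.0]
ft_force: [0.8, 0.3, 1.2]
grip_width: 0.0081
grip_force: 31.4
```

Emit:
carry_out(
  targets=[
    [0,0,0,0,0,0,0.05],
    [0,0,0,0,0,0,0.05],
    [0,0,0,0,0,0,0.05],
    [0,0,0,0,0,0,0.05],
    [0,0,-0.01,0,0,0,0.05],
    [0,0,-0.02,0,0,0,0.05],
    [0,0,-0.03,0,0,0,0.05],
    [0,0,-0.03,0,0,0,0.05],
    [0,0,0,0,0,0,0.05],
    [0,0,0,0,0,0,0.05],
  ],
)

```text
t: 6.8
eef_pos: [0.6569, 0.0831, 0.126]
ee_rot: [0.003, 0.148, 0.989, 0.001]
ft_force: [-0.3, -0.1, -1.0]
grip_width: 0.0499
grip_force: 0.0
```

```bash
python3 - <<'E'
from h import *
f=grab("wrist","w4.png")
for c in("yellow",):
  for m,a,ce in blobs(cmask(f,c),60):
    v,u=np.nonzero(m);p=ray(f,np.c_[u,v],.018);print(c,a,ce.round(0),p.mean(0).round(4),rect(p))
go([.6520,.2273,.12],-11.0+90)
E
```

```text
yellow 112 [515. 128.] [0.6149 0.2278 0.018 ] (array([0.61482727, 0.22773418]), (13.189294815063477, 3.6380667686462402), 80.88658905029297)
yellow 3304 [329. 291.] [0.6913 0.0754 0.018 ] (array([0.69145563, 0.07530251]), (53.13792419433594, 40.79445266723633), 72.9151382446289)
yellow 306 [329. 322.] [0.7168 0.0677 0.018 ] (array([0.71689331, 0.06778794]), (48.82661056518555, 3.5337471961975098), 72.86226654052734)
tcp [0.6558 0.0829 0.1236] yaw 72.99 tilt 0.13
  shift first [ 45.9 136.9   3.8] turn rz -6.0 shift after turn [ 31.3 141.    3.8]
```

View pics/w4.png

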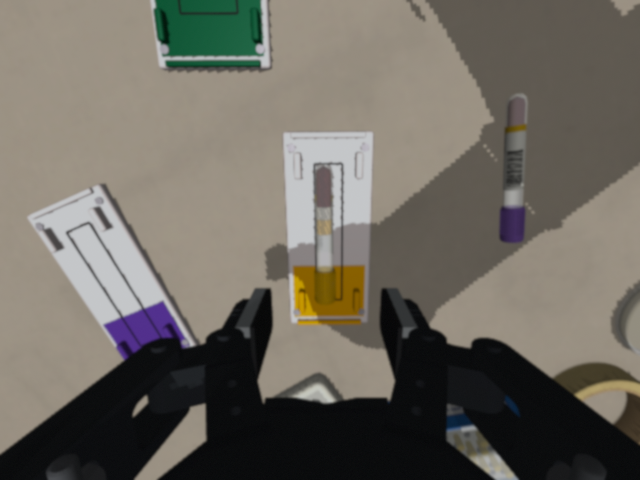

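Yellow tube is in its cradle, about 3 mm off centre across and 2–3 mm along (tube x≈324, outline centre x≈328), well inside tolerance. Next is the purple tube, cap at (512,224).

Emit:
carry_out(
  targets=[
    [0,0,0,0,0,-6.0,0.05],
    [0.0078,0.0352,0,0,0,0,0.05],
    [0.0078,0.0352,0,0,0,0,0.05],
    [0.0078,0.0352,0,0,0,0,0.05],
    [0.0078,0.0352,0,0,0,0,0.05],
    [0,0,0,0,0,0,0.05],
    [0,0,0,0,0,0,0.05],
  ],
)

```text
t: 7.43
eef_pos: [0.6507, 0.2286, 0.1203]
ee_rot: [-0.001, 0.094, 0.996, -0.001]
ft_force: [-0.3, -1.6, -0.5]
grip_width: 0.0498
grip_force: 0.0
```

```bash
cat >> h.py <<'E'
def auto(f,c,z=.010,bz=.006):
    """big cap blob nearest the image's middle column -> cap; body axis from dark/bright difference along it"""
    bs=[b for b in blobs(cmask(f,c),150)]
    for m,a,ce in bs:
        v,u=np.nonzero(m);p=ray(f,np.c_[u,v],z);q=rect(p);print(c,a,ce.round(0),"cap",q[0].round(4),np.round(q[1],1),"ang",round(q[2],1))
E
python3 - <<'E'
from h import *
f=grab("wrist","w5.png");auto(f,"purple");print(tool()[0])
cv2.imwrite("pics/w5c.png",f["image"][100:420,170:490][...,::-1])
E
```

```text
purple 501 [324. 291.] cap [0.6853 0.2201] [25.2 13.1] ang 169.5
[0.65104903 0.22729633 0.1206562 ]
```

View pics/w5c.png

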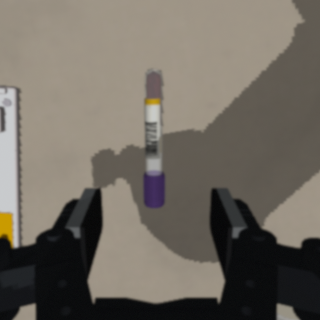

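The crop shows the purple tube vertical between the fingers: end at (323,168), cap at (324,291).

```bash
python3 - <<'E'
from h import *
f=dict(np.load("w5.npz"));g,a=tube(f,(.6853,.2201),(323,168))
go([*g,.022],a+90)
E
```

```text
tube len 0.0925 yaw -10.7 grip [0.6519 0.2264]
tcp [0.651  0.2273 0.1207] yaw 79.07 tilt 0.14
  shift first [-1.2 -0.6 98.7] turn rz -0.2 shift after turn [-1.2 -0.6 98.7]
```

Emit:
carry_out(
  targets=[
    [-0.001,-0.0005,0.03,0,0,0,0.05],
    [0,0,0.03,0,0,0,0.05],
    [0,0,0.02,0,0,0,0.05],
    [0,0,0.014,0,0,0,0.05],
    [0,0,0.004,0,0,0,0.05],
    [0,0,0,0,0,0,0.05],
    [0,0,0,0,0,0,0.0],
    [0,0,0,0,0,0,0.0],
    [0,0,0,0,0,0,0.0],
    [0,0,0,0,0,0,0.0],
    [0,0,0,0,0,0,0.0],
  ],
)

```text
t: 8.4
eef_pos: [0.6533, 0.2266, 0.0259]
ee_rot: [0.001, 0.096, 0.995, 0.001]
ft_force: [-0.6, -0.0, 5.6]
grip_width: 0.0077
grip_force: 31.5
```

```bash
python3 - <<'E'
from h import *
a=np.radians(5);c=np.array([.6423,-.086]);p=c+.005*np.array([np.cos(a),np.sin(a)]);print(p)
go([*p,.10],95)
E
```

```text
[ 0.64728097 -0.08556422]
tcp [0.6533 0.2266 0.0259] yaw 79.02 tilt 0.14
  shift first [ -53.7 -307.5  -74.5] turn rz -16.0 shift after turn [  33.1 -310.4  -74.5]
```

Emit:
carry_out(
  targets=[
    [0,0,-0.015,0,0,0,0.0],
    [0,0,-0.02,0,0,-5.4,0.0],
    [0,0,-0.02,0,0,-5.3,0.0],
    [0,0,-0.02,0,0,-5.3,0.0],
    [0.0041,-0.0388,0,0,0,0,0.0],
    [0.0041,-0.0388,0,0,0,0,0.0],
    [0.0041,-0.0388,0,0,0,0,0.0],
    [0.0041,-0.0388,0,0,0,0,0.0],
    [0.0041,-0.0388,0,0,0,0,0.0],
    [0.0041,-0.0388,0,0,0,0,0.0],
    [0.0041,-0.0388,0,0,0,0,0.0],
    [0.0041,-0.0388,0,0,0,0,0.0],
  ],
)

```text
t: 9.4
eef_pos: [0.6466, -0.0876, 0.0994]
ee_rot: [0.0, -0.044, 0.999, 0.0]
ft_force: [0.6, 0.0, 0.3]
grip_width: 0.0075
grip_force: 31.0
```

Emit:
carry_out(
  targets=[
    [0,0,0,0,0,0,0.0],
    [0,0,0,0,0,0,0.0],
  ],
)

```text
t: 9.57
eef_pos: [0.6466, -0.088, 0.0991]
ee_rot: [-0.0, -0.042, 0.999, 0.0]
ft_force: [0.4, 0.2, 0.2]
grip_width: 0.0079
grip_force: 31.0
```

```bash
cat >> h.py <<'E'
def edges(f,v0,v1,u0,u1):
    """white body's left/right edge per row (medians) -> middle column"""
    h=cv2.cvtColor(f["image"],cv2.COLOR_RGB2HSV);m=(h[...,1]<22)&(h[...,2]>90)
    return [(v,u0+np.nonzero(m[v,u0:u1])[0][[0,-1]]) for v in range(v0,v1,5)]
E
python3 - <<'E'
from h import *
from plant import status
s=status.sense();print(s["grip_width"],s["grip_force"])
f=grab("wrist","w6.png")
q=cradle(f,"purple",(323,215),r=140);print(q)
go([.6473,-.0856,.034],95)
for v,e in edges(f,150,190,230,420):
    p=ray(f,[(e[0],v),(e[1],v)],.009);print(v,e,p[:,:2].round(4).tolist())
E
```

```text
0.00786357161890873 30.981443524360657
(array([ 0.62642639, -0.08694913]), (114.7840347290039, 63.007015228271484), 5.037520885467529)
tcp [ 0.6468 -0.0866  0.099 ] yaw 94.9 tilt 0.02
  shift first [-0.5  0.9 65. ] turn rz -0.1 shift after turn [-0.5  0.9 65. ]
150 [279 380] [[0.5802, -0.1227], [0.575, -0.06]]
155 [279 380] [[0.5833, -0.1226], [0.578, -0.0596]]
160 [280 379] [[0.5862, -0.1218], [0.581, -0.0598]]
165 [280 379] [[0.5893, -0.1217], [0.5841, -0.0594]]
170 [280 379] [[0.5924, -0.1216], [0.5871, -0.059]]
175 [280 379] [[0.5955, -0.1214], [0.5902, -0.0586]]
180 [281 379] [[0.5986, -0.1206], [0.5933, -0.0582]]
185 [281 379] [[0.6018, -0.1205], [0.5965, -0.0578]]
```

View pics/w6.png

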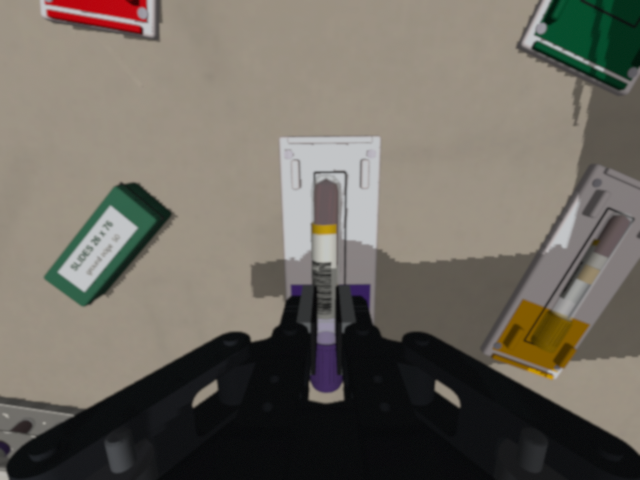

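The purple tube is above the purple outline. The outline centre is about 4 px right of the tool, so I'll shift +2 mm across and lower it.

Emit:
carry_out(
  targets=[
    [0,0.002,0.02,0,0,0,0.0],
    [0,0,0.02,0,0,0,0.0],
    [0,0,0.012,0,0,0,0.0],
    [0,0,0.006,0,0,0,0.0],
    [0,0,0.003,0,0,0,0.0],
    [0,0,0.002,0,0,0,0.0],
    [0,0,0.002,0,0,0,0.0],
    [0,0,0,0,0,0,0.0],
    [0,0,0,0,0,0,0.0],
  ],
)

```text
t: 10.37
eef_pos: [0.6472, -0.0838, 0.0349]
ee_rot: [0.001, -0.044, 0.999, 0.0]
ft_force: [0.2, 0.6, 0.9]
grip_width: 0.0079
grip_force: 31.0
```

Emit:
carry_out(
  targets=[
    [0,0,0.001,0,0,0,0.0],
    [0,0,0,0,0,0,0.0],
    [0,0,0,0,0,0,0.05],
    [0,0,0,0,0,0,0.05],
    [0,0,0,0,0,0,0.05],
    [0,0,0,0,0,0,0.05],
    [0,0,-0.01,0,0,0,0.05],
    [0,0,-0.02,0,0,0,0.05],
    [0,0,-0.03,0,0,0,0.07],
    [0,0,-0.03,0,0,0,0.07],
    [0,0,0,0,0,0,0.07],
    [0,0,0,0,0,0,0.07],
  ],
)

```text
t: 11.37
eef_pos: [0.6482, -0.0838, 0.1269]
ee_rot: [0.003, -0.044, 0.999, 0.0]
ft_force: [-0.8, -0.6, -1.5]
grip_width: 0.0702
grip_force: 0.0
```

```bash
python3 - <<'E'
from h import *
f=grab("wrist","w7.png")
m=cmask(f,"green",70,20);
for b,a,ce in blobs(m,300):
    v,u=np.nonzero(b);q=rect(ray(f,np.c_[u,v],.024));print(a,ce.round(),q)
cv2.imwrite("pics/w7c.png",f["image"][100:420,0:460][...,::-1])
go([.6462,-.2284,.15],140.7-90)
E
```

```text
6691 [568.  34.] (array([0.49830496, 0.04874633]), (63.73087692260742, 40.69770050048828), 73.53358459472656)
585 [543.  71.] (array([0.52168951, 0.04095124]), (57.32313537597656, 3.6580989360809326), 73.21497344970703)
3121 [131. 224.] (array([ 0.6469671 , -0.22727135]), (89.19307708740234, 33.675743103027344), 140.84707641601562)
tcp [ 0.6472 -0.0837  0.1245] yaw 94.99 tilt 0.12
  shift first [  13.5 -144.   -25.6] turn rz 44.3 shift after turn [ -90.9 -112.5  -25.6]
```

View pics/w7c.png

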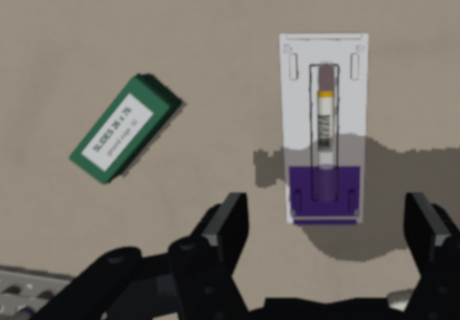

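The purple tube sits centred in its outline. The slide box is at crop (128,128), with its long side running at about 141°.

Emit:
carry_out(
  targets=[
    [0,0,-0.003,0,0,6.4,0.07],
    [0,0,-0.003,0,0,6.4,0.07],
    [0,0,-0.003,0,0,6.3,0.07],
    [0,0,-0.003,0,0,6.3,0.07],
    [0,0,-0.003,0,0,6.3,0.07],
    [0,0,-0.003,0,0,6.3,0.07],
    [0,0,-0.003,0,0,6.3,0.07],
    [-0.0228,-0.028,0,0,0,0,0.07],
    [-0.0228,-0.028,0,0,0,0,0.07],
    [-0.0228,-0.028,0,0,0,0,0.07],
    [-0.0228,-0.028,0,0,0,0,0.07],
    [0,0,0,0,0,0,0.07],
  ],
)

```text
t: 12.42
eef_pos: [0.6447, -0.2338, 0.1422]
ee_rot: [-0.002, 0.339, 0.941, -0.001]
ft_force: [0.3, 0.8, -0.4]
grip_width: 0.0699
grip_force: 0.0
```

Emit:
carry_out(
  targets=[
    [0,0,0,0,0,0,0.07],
  ],
)

```text
t: 12.5
eef_pos: [0.6454, -0.2302, 0.1422]
ee_rot: [-0.002, 0.338, 0.941, -0.0]
ft_force: [0.2, -0.1, -0.3]
grip_width: 0.0697
grip_force: 0.0
```

```bash
python3 - <<'E'
from h import *
f=grab("wrist","w8.png")
m=cmask(f,"green",70,20)
for b,a,ce in blobs(m,300):
    v,u=np.nonzero(b);q=rect(ray(f,np.c_[u,v],.024));print(a,ce.round(),q,u.min(),u.max(),v.min(),v.max())
    if abs(ce[0]-320)<60: go([*q[0],.022],q[2]-90)
E
```

```text
1871 [328. 240.] (array([ 0.64863348, -0.23107864]), (82.39507293701172, 30.22953224182129), 140.72344970703125) 308 348 194 297
tcp [ 0.6457 -0.2289  0.1425] yaw 50.61 tilt 0.14
  shift first [ -3.9   0.3 120.5] turn rz -0.1 shift after turn [ -3.9   0.3 120.5]
```

Emit:
carry_out(
  targets=[
    [-0.0035,0,0.032,0,0,0,0.07],
    [0,0,0.032,0,0,0,0.07],
    [0,0,0.026,0,0,0,0.07],
    [0,0,0.018,0,0,0,0.07],
    [0,0,0.01,0,0,0,0.07],
    [0,0,0,0,0,0,0.07],
    [0,0,0,0,0,0,0.02],
    [0,0,0,0,0,0,0.02],
    [0,0,0,0,0,0,0.02],
    [0,0,0,0,0,0,0.02],
    [0,0,0,0,0,0,0.02],
  ],
  newtons=40,
)

```text
t: 13.47
eef_pos: [0.6503, -0.2306, 0.0285]
ee_rot: [0.002, 0.336, 0.942, 0.0]
ft_force: [-1.0, 2.0, 5.9]
grip_width: 0.0308
grip_force: 40.6
```

```bash
python3 - <<'E'
from h import *
# green cradle: wrist, top -> mean; long axis -16.8, box long axis along it, closing dir 73.2
go([.4475,.0692,.10],73.2)
E
```

```text
tcp [ 0.6503 -0.2306  0.0285] yaw 50.72 tilt 0.2
  shift first [346.6 103.8 -72.4] turn rz -22.5 shift after turn [280.6 228.4 -72.4]
```

Emit:
carry_out(
  targets=[
    [0,0,-0.012,0,0,0,0.02],
    [0,0,-0.02,0,0,-5.7,0.02],
    [0,0,-0.02,0,0,-5.6,0.02],
    [0,0,-0.02,0,0,-5.6,0.02],
    [0,0,0,0,0,-5.6,0.02],
    [0.02,0.0164,0,0,0,0,0.02],
    [0.026,0.021,0,0,0,0,0.02],
    [0.026,0.021,0,0,0,0,0.02],
    [0.026,0.021,0,0,0,0,0.02],
    [0.026,0.021,0,0,0,0,0.02],
    [0.026,0.021,0,0,0,0,0.02],
    [0.026,0.021,0,0,0,0,0.02],
  ],
)

```text
t: 14.47
eef_pos: [0.5206, -0.0424, 0.0985]
ee_rot: [0.0, 0.146, 0.989, 0.0]
ft_force: [0.6, 1.3, 0.1]
grip_width: 0.0312
grip_force: 39.9
```

Emit:
carry_out(
  targets=[
    [0.026,0.021,0,0,0,0,0.02],
    [0.026,0.021,0,0,0,0,0.02],
    [0.026,0.021,0,0,0,0,0.02],
    [0.0266,0.023,0,0,0,0,0.02],
    [0,0,0,0,0,0,0.02],
    [0,0,0,0,0,0,0.02],
  ],
)

```text
t: 14.97
eef_pos: [0.446, 0.0706, 0.099]
ee_rot: [0.001, 0.144, 0.99, 0.001]
ft_force: [0.7, 0.1, 0.0]
grip_width: 0.0308
grip_force: 39.9
```

```bash
python3 - <<'E'
from h import *
from plant import status
s=status.sense();print(s["grip_width"],s["grip_force"])
f=grab("wrist","w9.png")
go([.4475,.0692,.0365],73.2)
for v,e in edges(f,140,185,230,430):
    p=ray(f,[(e[0],v),(e[1],v)],.009);print(v,e,p[:,:2].round(4).tolist())
E
```

```text
0.030835668085156847 39.91964936256409
tcp [0.4465 0.0697 0.0989] yaw 73.3 tilt 0.07
  shift first [-1.1 -0.3 62.4] turn rz 0.1 shift after turn [-1.1 -0.3 62.4]Traceback (most recent call last):
  File "<stdin>", line 6, in <module>
  File "h.py", line 73, in edges
    return [(v,u0+np.nonzero(m[v,u0:u1])[0][[0,-1]]) for v in range(v0,v1,5)]
                  ~~~~~~~~~~~~~~~~~~~~~~~~~^^^^^^^^
IndexError: index 0 is out of bounds for axis 0 with size 0
```

View pics/w9.png

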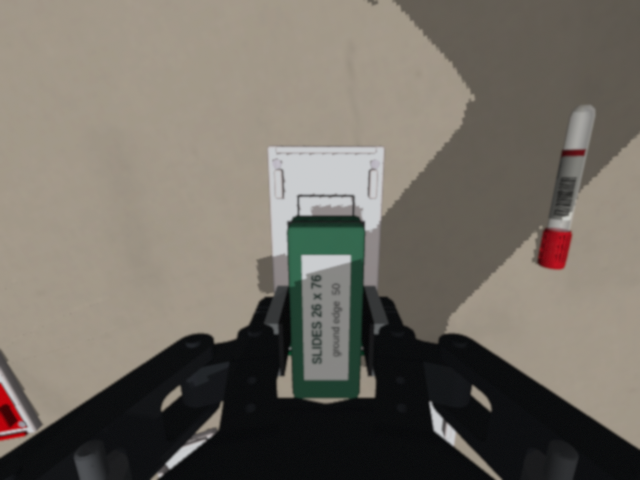

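The box is centred across the green cradle (box 288–364, cradle 269–384, both centred on x≈326). The outline edge at v≈196 gives the lengthwise check.

```bash
python3 - <<'E'
from h import *
f=dict(np.load("w9.npz"));e,r=tool();x=r.apply([1,0,0])
for n,uv,z in(("box top edge",(326,227),.0944),("box bottom edge",(326,217),.0704),("outline",(326,196),.008),("cradle end",(326,148),.011)):
    p=ray(f,uv,z)[0];print(n,"along tool x from TCP",((p-e)@x*1000).round(1))
E
```

```text
box top edge along tool x from TCP 41.1
box bottom edge along tool x from TCP 40.1
outline along tool x from TCP 40.9
cradle end along tool x from TCP 71.0
```

Emit:
carry_out(
  targets=[
    [-0.002,0,0.02,0,0,0,0.02],
    [0,0,0.02,0,0,0,0.02],
    [0,0,0.01,0,0,0,0.02],
    [0,0,0.006,0,0,0,0.02],
    [0,0,0.003,0,0,0,0.02],
    [0,0,0.002,0,0,0,0.02],
    [0,0,0.002,0,0,0,0.02],
    [0,0,0,0,0,0,0.02],
    [0,0,0,0,0,0,0.02],
  ],
)

```text
t: 15.77
eef_pos: [0.4492, 0.0687, 0.0364]
ee_rot: [0.001, 0.146, 0.989, 0.0]
ft_force: [-0.4, -1.3, 3.0]
grip_width: 0.0307
grip_force: 40.3
```

Emit:
carry_out(
  targets=[
    [0,0,0,0,0,0,0.06],
    [0,0,0,0,0,0,0.06],
    [0,0,0,0,0,0,0.06],
    [0,0,0,0,0,0,0.06],
    [0,0,-0.01,0,0,0,0.06],
    [0,0,-0.02,0,0,0,0.06],
    [0,0,-0.03,0,0,0,0.06],
    [0,0,-0.03,0,0,0,0.06],
    [0,0,0,0,0,0,0.06],
    [0,0,0,0,0,0,0.06],
  ],
  newtons=30,
)

```text
t: 16.6
eef_pos: [0.4495, 0.0692, 0.1279]
ee_rot: [0.002, 0.146, 0.989, 0.001]
ft_force: [-0.4, 0.4, -0.7]
grip_width: 0.0598
grip_force: 0.0
```

```bash
python3 - <<'E'
from h import *
f=grab("wrist","w10.png");auto(f,"red")
m=cmask(f,"green",70,20)
for b,a,ce in blobs(m,300):
    v,u=np.nonzero(b);print(a,ce.round(),rect(ray(f,np.c_[u,v],.032)))
go([.4535,.2303,.12],90-16.9)
E
```

```text
red 819 [530. 231.] cap [0.4849 0.2197] [27.2 18.9] ang 162.7
red 1935 [ 21. 382.] cap [ 0.4917 -0.2231] [51.5 42.5] ang 85.9
red 222 [ 27. 408.] cap [ 0.5188 -0.2287] [52.6  4.1] ang 85.7
4722 [325. 271.] (array([0.45415411, 0.0680434 ]), (94.79391479492188, 58.195831298828125), 163.06617736816406)
tcp [0.4486 0.069  0.126 ] yaw 73.2 tilt 0.1
  shift first [ 42.  155.8   6.2] turn rz 0.1 shift after turn [ 42.3 155.8   6.2]
```

View pics/w10.png

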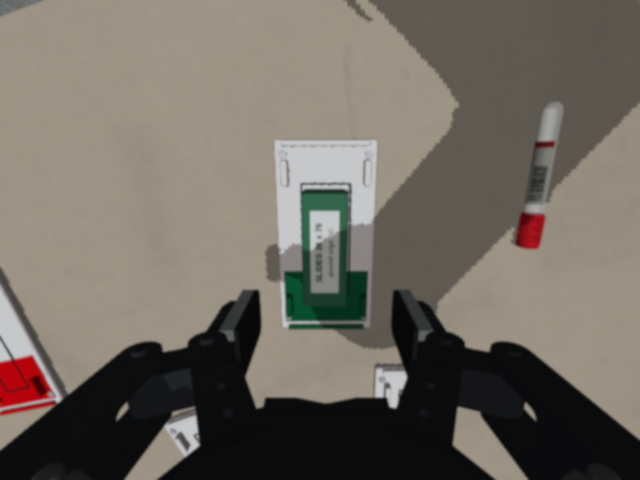

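The slide box sits in its outline. Red tube: cap at (530,231), closed end at (556,104).

```bash
python3 - <<'E'
from h import *
f=dict(np.load("w10.npz"));g,a=tube(f,(.4852,.2203),(555.5,105))
go([*g,.12],a+90)
E
```

```text
tube len 0.0889 yaw -19.6 grip [0.4532 0.2317]
tcp [0.4486 0.069  0.126 ] yaw 73.2 tilt 0.1
  shift first [ 42.7 157.1   6.2] turn rz 2.8 shift after turn [ 50.3 154.8   6.2]
```

Emit:
carry_out(
  targets=[
    [0.0104,0.039,0,0,0,0,0.05],
    [0.0104,0.039,0,0,0,0,0.05],
    [0.0104,0.039,0,0,0,0,0.05],
    [0.0104,0.039,0,0,0,0,0.05],
    [0,0,0.006,0,0,0,0.05],
    [0,0,0,0,0,0,0.05],
  ],
)

```text
t: 17.15
eef_pos: [0.4524, 0.2309, 0.1164]
ee_rot: [-0.002, 0.145, 0.989, -0.002]
ft_force: [-0.7, 0.1, -0.7]
grip_width: 0.0501
grip_force: 0.0
```

```bash
python3 - <<'E'
from h import *
f=grab("wrist","w11.png");auto(f,"red")
# tube = brighter/less saturated or redder than bench: report row-wise body extent near middle
h=cv2.cvtColor(f["image"],cv2.COLOR_RGB2HSV)
m=((h[...,1]<25)&(h[...,2]>60)).astype(np.uint8);m[:,:280]=0;m[:,370:]=0;m[300:]=0
for b,a,ce in blobs(m,60):
    v,u=np.nonzero(b);print(a,ce.round(1),u.min(),u.max(),v.min(),v.max())
go([.4535,.2303,.022],73)
E
```

```text
red 663 [325. 294.] cap [0.4869 0.2196] [28.1 15.3] ang 163.4
red 406 [626. 417.] cap [0.6686 0.4344] [28.4 14.3] ang 118.6
1587 [327.  222.5] 317 336 171 272
tcp [0.4527 0.2299 0.1171] yaw 73.28 tilt 0.23
  shift first [-0.9  0.9 95.1] turn rz 0.3 shift after turn [-0.9  0.9 95.1]
```

```bash
python3 - <<'E'
from h import *
f=dict(np.load("w11.npz"));g,a=tube(f,(.4863,.2198),(327.5,169));go([*g,.022],a+90)
E
```

```text
tube len 0.0922 yaw -17.7 grip [0.4539 0.2302]
tcp [0.4527 0.2299 0.1171] yaw 73.28 tilt 0.23
  shift first [-1.3  0.9 95.1] turn rz 1.0 shift after turn [-1.3  0.9 95.1]
```

Emit:
carry_out(
  targets=[
    [-0.001,0.001,0.03,0,0,1.0,0.05],
    [0,0,0.03,0,0,0,0.05],
    [0,0,0.018,0,0,0,0.05],
    [0,0,0.012,0,0,0,0.05],
    [0,0,0.005,0,0,0,0.05],
    [0,0,0,0,0,0,0.05],
    [0,0,0,0,0,0,0.0],
    [0,0,0,0,0,0,0.0],
    [0,0,0,0,0,0,0.0],
    [0,0,0,0,0,0,0.0],
    [0,0,0,0,0,0,0.0],
  ],
)

```text
t: 18.12
eef_pos: [0.4555, 0.2312, 0.0254]
ee_rot: [0.001, 0.155, 0.988, 0.001]
ft_force: [-0.4, 0.6, 6.1]
grip_width: 0.008
grip_force: 31.8
```

```bash
python3 - <<'E'
from h import *
a=np.radians(-4.2);c=np.array([.447,-.2228]);p=c+.005*np.array([np.cos(a),np.sin(a)]);print(p)
go([*p,.12],90-4.2)
E
```

```text
[ 0.45198657 -0.22316619]
tcp [0.4555 0.2312 0.0254] yaw 72.21 tilt 0.12
  shift first [-135.5 -433.6  -95.1] turn rz -13.6 shift after turn [ -29.9 -453.3  -95.1]
```

Emit:
carry_out(
  targets=[
    [0,0,-0.015,0,0,0,0.0],
    [0,0,-0.025,0,0,-6.8,0.0],
    [0,0,-0.027,0,0,-6.8,0.0],
    [0,0,-0.028,0,0,0,0.0],
    [-0.0025,-0.038,0,0,0,0,0.0],
    [-0.0025,-0.038,0,0,0,0,0.0],
    [-0.0025,-0.038,0,0,0,0,0.0],
    [-0.0025,-0.038,0,0,0,0,0.0],
    [-0.0025,-0.038,0,0,0,0,0.0],
    [-0.0025,-0.038,0,0,0,0,0.0],
    [-0.0025,-0.038,0,0,0,0,0.0],
    [-0.0025,-0.038,0,0,0,0,0.0],
  ],
)

```text
t: 19.12
eef_pos: [0.4522, -0.0756, 0.1194]
ee_rot: [0.0, 0.036, 0.999, 0.0]
ft_force: [0.7, 0.6, -0.7]
grip_width: 0.0081
grip_force: 31.2
```

Emit:
carry_out(
  targets=[
    [-0.0025,-0.038,0,0,0,0,0.0],
    [-0.0025,-0.038,0,0,0,0,0.0],
    [-0.0025,-0.038,0,0,0,0,0.0],
    [-0.0024,-0.0353,0,0,0,0,0.0],
    [0,0,0.02,0,0,0,0.0],
    [0,0,0,0,0,0,0.0],
    [0,0,0,0,0,0,0.0],
  ],
)

```text
t: 19.7
eef_pos: [0.4506, -0.2235, 0.0981]
ee_rot: [-0.001, 0.037, 0.999, 0.0]
ft_force: [0.2, -0.7, -0.4]
grip_width: 0.0083
grip_force: 31.2
```

```bash
python3 - <<'E'
from h import *
from plant import status
s=status.sense();print(s["grip_width"],s["grip_force"])
f=grab("wrist","w12.png")
go([.452,-.2232,.0345],85.8)
e,r=tool()
for v,ed in edges(f,150,190,230,420):
    p=ray(f,[(ed[0],v),(ed[1],v)],.009);print(v,ed,(r.inv().apply(p-e)[:,:2]*1000).round(1).tolist())
E
```

```text
0.00825861964475822 31.176334619522095
tcp [ 0.4514 -0.2232  0.0992] yaw 85.82 tilt 0.05
  shift first [-0.6  0.1 64.7] turn rz 0.0 shift after turn [-0.6  0.1 64.7]
150 [274 375] [[70.1, -32.3], [70.0, 30.4]]
155 [275 375] [[67.1, -31.8], [67.0, 30.5]]
160 [275 375] [[64.1, -31.9], [64.0, 30.6]]
165 [275 375] [[61.0, -32.1], [60.9, 30.8]]
170 [275 375] [[57.9, -32.2], [57.8, 30.9]]
175 [275 374] [[54.8, -32.4], [54.7, 30.4]]
180 [276 374] [[51.7, -31.9], [51.6, 30.5]]
185 [276 374] [[48.6, -32.0], [48.5, 30.6]]
```

View pics/w12.png

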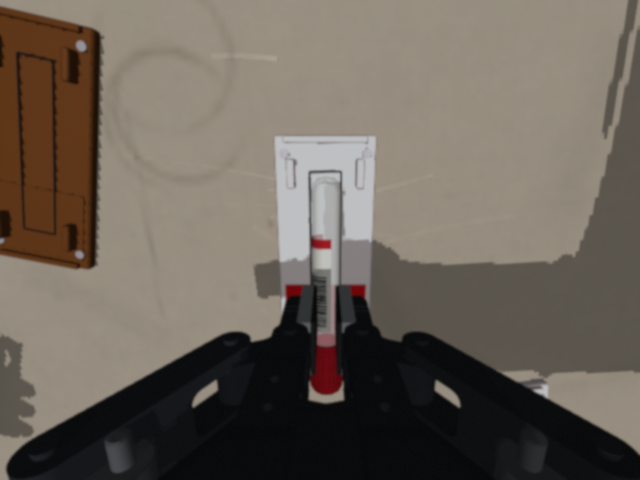

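The red tube is aligned over the red cradle's outline (cradle edges 275–375, tube x≈326, under 1 mm off). Lowering it now.

Emit:
carry_out(
  targets=[
    [-0.0005,-0.0005,0.02,0,0,0,0.0],
    [0,0,0.02,0,0,0,0.0],
    [0,0,0.012,0,0,0,0.0],
    [0,0,0.006,0,0,0,0.0],
    [0,0,0.003,0,0,0,0.0],
    [0,0,0.002,0,0,0,0.0],
    [0,0,0.002,0,0,0,0.0],
    [0,0,0,0,0,0,0.0],
    [0,0,0,0,0,0,0.0],
  ],
)

```text
t: 20.5
eef_pos: [0.4524, -0.2242, 0.0347]
ee_rot: [0.0, 0.037, 0.999, -0.0]
ft_force: [0.7, -0.2, 1.1]
grip_width: 0.0082
grip_force: 31.2
```

Emit:
carry_out(
  targets=[
    [0,0,0.001,0,0,0,0.0],
    [0,0,0,0,0,0,0.0],
    [0,0,0,0,0,0,0.05],
    [0,0,0,0,0,0,0.05],
    [0,0,0,0,0,0,0.05],
    [0,0,0,0,0,0,0.05],
    [0,0,-0.01,0,0,0,0.05],
    [0,0,-0.02,0,0,0,0.05],
    [0,0,-0.03,0,0,0,0.05],
    [0,0,-0.03,0,0,0,0.05],
    [0,0.02,-0.03,0,0,0,0.05],
    [0,0.03,-0.03,0,0,0,0.05],
  ],
)

```text
t: 21.5
eef_pos: [0.4551, -0.1756, 0.1849]
ee_rot: [0.0, 0.038, 0.999, -0.0]
ft_force: [1.4, 0.4, -0.1]
grip_width: 0.0498
grip_force: 0.0
```

Emit:
carry_out(
  targets=[
    [0,0.03,-0.025,0,0,0,0.05],
    [0,0.03,-0.025,0,0,0,0.05],
    [0,0.03,-0.025,0,0,0,0.05],
    [0,0.03,-0.02,0,0,0,0.05],
    [0,0,0,0,0,0,0.05],
    [0,0,0,0,0,0,0.05],
  ],
)

```text
t: 22.0
eef_pos: [0.4648, -0.0538, 0.2796]
ee_rot: [0.002, 0.035, 0.999, 0.001]
ft_force: [-0.3, -0.2, -1.0]
grip_width: 0.0502
grip_force: 0.0
```

```bash
python3 - <<'E'
from h import *
f=grab("wrist","w13.png");print(tool()[0])
cv2.imwrite("pics/w13c.png",f["image"])if 0 else None
E
```

```text
[ 0.46439451 -0.05466373  0.27815322]
```

View pics/w13.png

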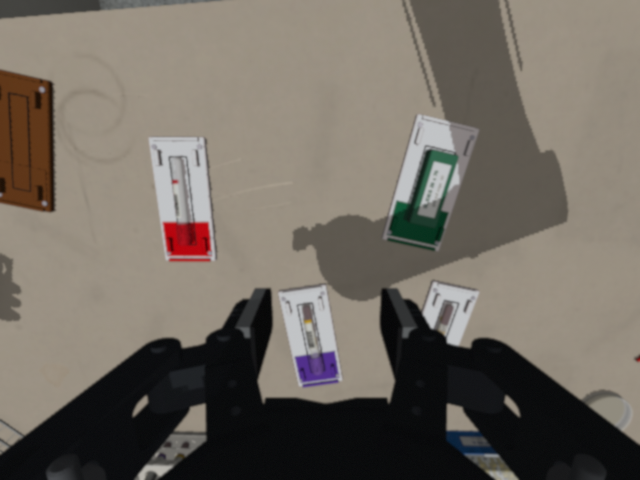

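All the pieces are in their cradles: red (182,200), purple (312,335), slide box (432,185), yellow (447,310). The arm is clear, so I'm handing in.

```bash
python3 -c "
from plant import ticket;print(ticket.job_done())"
```

```text
the job is handed in; nothing more can be done
None
```

I laid all three tubes and the slide box on their outlines in the matching cradles, released them with the arm clear, left the timer and beaker alone, and handed the job in at about 22 s; no verdict came back.

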